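# Set the length stop to the red tag

## Robot

A 6-joint arm with a two-finger parallel gripper is mounted at the origin on a cart in front of the work surface, level with it; the furniture and walls round the work are solid. World frame = base frame: x ahead of the robot, y to its left, z up, the work surface at z = 0. Lengths are in mm, angles in rad, forces in N, time in s.
With the tool pointing down it reaches from about 350 to 975 mm from the base axis. Payload 7.1 kg.
Tool frame: the origin (TCP) lies midway between the tips of the shut fingers; the grasp point (between the pads) lies 19 mm behind it (ctrl.grasp_offset is the distance from the TCP to the grasp point, in mm); z points along the fingers, y is the line along which they close (so a half turn about z gives the same grasp; the last joint's range is limited). The gripper opens to 88 mm and grips with 3 to 60 N. Pads are 20 mm wide; open, the fingers measure 115 mm over their backs; the gripper's body (75 mm by 178 mm) begins 61 mm behind the grasp point.
Start: joints at [-1.319, 0.423, 1.63, -0, 1.089, -0.019], TCP at [167.208, -602.201, 222.675] pointing down, gripper open.
Joint ranges: [-3, 3], [-0.9, 2.11], [0.09, 2.58], [-1.31, 4.45], [0.11, 2.69], [-2.54, 2.54]. Speed limits (rad/s): [2.39, 2.39, 3.01, 3.14, 3.14, 3.14].

## Interface

Orientations are given as a rotation vector (axis times angle).
In Python, from workcell import ctrl gives the robot as it stands. The module is installed in compiled form; this text tells all that it offers.
- The arm moves only by the tool servo_tool, never from a script. Its argument "rows" is a list of rows, each a list of 7 numbers: the turn, a rotation vector about the tool's x, y, z as a fraction of full scale, then the shift along the tool's x, y, z as a fraction of full scale, then the finger opening in mm, from 0 to 87.8. A call has 1 to 10 rows; each row is the pose to reach, as a shift and turn from the pose commanded when the call began, along the tool's axes at that moment; what a row does not reach only later rows make up. Full scale, the value 1, is 20 cm for a shift and 1.5 rad for a turn. A row lasts 1/8 s, in which the tool goes at most 62.5 mm and 10.7 degrees, less where a joint would pass 70% of its speed; a pose out of reach is approached as far as the arm can. A call with a number of a shift or a turn outside -1 to 1 is refused whole. A call with a gripper value outside its range is refused whole. The fingers move at their own pace and stop on an object; the grip force is fixed at half the most. Time passes only in rows, so rows that repeat a pose let the fingers close. It gives the time, the measured TCP pose, the force, the opening and the grip force at its end, in the units of the state.
- ctrl.get_obs(): the state, without advancing time (a new reading comes with each control period).
- ctrl.get_image(name): name is "side" or "top" or "wrist"; returns (picture, depth): 480x640x3 uint8, red, green, blue; 480x640 float32, mm along the optical axis (not along the pixel's ray), 0 where there is no reading.
- ctrl.camera_info(name): a dict with "intrinsics" (3x3 intrinsics, pixels), "R" (3x3) and "t" (3): a world point X has camera coordinates R X + t. Camera axes: x right, y down, z forward; pixel columns grow to the right and rows downward; lengths in mm; the calibration is good to about 2 mm. A picture is of the moment at which its call begins: read the wrist's pose just before it. camera_info takes no time and is no camera call; for the wrist camera it gives the pose at the moment of the call.
- ctrl.close_job(): hands the job in; it is judged then, once.
The state is a dict: "t": time; "qpos": joint angles; "qvel": joint speeds; "joint_torque": joint torques, N m; "ee_pos": TCP position; "orientation": TCP orientation; "ft_force": force on the tool from outside, world axes, zero at the start; "moment": the same for the moment, N m; "width": finger opening in mm; "grasp_force": force on a finger pad.
Only numpy, scipy, OpenCV 4.12 (cv2) and the standard library are available. Lean on these libraries where they do the work, as an engineer would, in place of code of your own. Each camera call takes 0.05 s, during which the arm holds its last target. There are 200 camera calls.

## Task

Move the sliding length stop on the notched rail to the notch marked by the red tag: squeeze its red release lever against the grip plate, slide the stop along with the lever held, feel for the notch and let go so that the stop locks in it. The tags were stuck on by hand, so the notch is only roughly at its tag; never force the stop while its pawl is caught in a notch, and leave the things standing round the rail alone.

Things in the scene. Friction and masses are not known exactly. Their poses are not given: they have to be found in the camera images.
- rail: Aluminium C-section rail fixed on the cutting mat (underside 2.4 mm over the worktop), 300 mm long (y), 34 mm high; x from -56 mm (front ledge) to +30 mm. Origin: middle of its underside. Its y axis is the sliding direction, roughly the robot's left; x points away from the robot. Inside, hidden, are a parking slot at the right end (28 mm of play) and three notches 40 mm apart, one near each tag.
- stop (a joint): Position of the grey sliding stop along the rail's +y, m, 0 to 0.19; 0 at the right end. It starts parked between 0 and 0.02. The stop weighs about 0.3 kg and takes about 2 N to slide, up to 2 N more with the pawl rubbing on the lip.
- lever (a joint): Angle of the release lever, rad: 0 let go with the pawl up in a slot or notch (locked), 0.22 fully squeezed (limit). The pawl is free from 0.12 on. Let go between notches, the lever stays at about 0.10, the pawl rubbing on the lip; it springs below 0.03 when the pawl enters a notch. The spring takes about 7 N at first, 12 N at full squeeze, at the grip point's height.
- grip (a point): Point on the stop, 78 mm over the worktop, where a two-finger pinch should be centred; axes as the rail's. The grip plate, fixed to the stop, has its outer face at +16 mm along x; the lever's outer face is at -29 mm let go, -23 mm squeezed. Pinch them from above, closing along x. Both reach to 95 mm over the worktop; below them the slide's top is at 45 mm, the lever's pivot ears at 54 mm.
- pointer (a point): Tip of the small white pointer on the front of the stop, 38 mm over the worktop, moving above the tags; same place along the rail as grip. The lever and the plate each have two outward ribs, at 18 to 22 mm either side of grip along y, standing 6 to 11 mm proud: fingers go in the 36 mm space between them and can push on a rib to slide the stop.
- pawl: Small steel pawl carried by the lever, hidden inside the rail below the stop, 6 mm wide along the rail; origin at its centre. It cannot be touched.
- red_tag: Red tag on the rail's front ledge, 14 mm wide along the rail (its y), 12 mm high; origin: middle of its underside; axes as the rail's. Its notch's centre lies up to 6 mm either way along the rail from the tag's, unseen (all three are off alike); the pawl has 1.5 mm play each way in it. Alike yellow and blue tags mark the other notches; which colour is where varies.
- dropper_bottle: Amber dropper bottle with black cap, 33 mm across, 102 mm high, standing left of the rail; origin: middle of its underside. Leave alone.
- eraser: Blue and white eraser, 22 x 52 x 13 mm, lying behind the rail; origin: middle of its underside. Leave alone.
- spool_2: Blue thread spool, 32 mm across, 46 mm high, standing behind the rail; origin: middle of its underside. Leave alone.
- tweezers: Steel tweezers, 124 x 12 x 9 mm, lying behind the rail, roughly along it; origin: middle of their underside. Leave alone.

How it is judged (in metres and radians):
On the way, in this order (a step that is already met when the one before it is completed fails the run):
1. the lever is squeezed with the stop still at its parking place (value of joint lever above 0.12 rad and value of joint stop below 0.03 m), for 0.1 s.
2. the stop is locked in the notch at the red tag (value of joint lever below 0.04 rad and y of pointer in the frame of red_tag between -0.011 and 0.011 m), for 0.2 s.
At the end, for the whole second after the job is handed in: The lever is let go and sprung back below 0.04 rad (pawl in a notch), the pointer stands within 11 mm of the red tag's centre along the rail, the stop at rest (all of step 2 and velocity of joint stop between -0.005 and 0.005 m/s); the robot touches nothing.
It fails at once if the pawl is forced against the rail with more than 30 N (contact force between pawl and anything else above 30 N).
It fails at once if the dropper bottle is moved more than 15 mm (distance of dropper_bottle from where it was at the start of the episode above 0.015 m).
It fails at once if the tweezers are moved more than 15 mm (distance of tweezers from where it was at the start of the episode above 0.015 m).
It fails at once if the eraser is moved more than 15 mm (distance of eraser from where it was at the start of the episode above 0.015 m).
It fails at once if the blue spool is moved more than 15 mm (distance of spool_2 from where it was at the start of the episode above 0.015 m).
It also fails if it takes over 40 s, if anything falls off the work surface, if the arm or the gripper's body presses on something with over 40 N, if the wrist force passes 120 N, or if a joint passes its speed limit or range.

## Working session

There is one attempt and no reset: what is moved stays moved. The work goes in short steps, Python scripts to look and compute and a tool call to move; the robot and the scene stay as the last step left them, time stands still between calls to the robot, and variables do not carry over. Pictures are saved under pics/ and viewed, at most 10 in all, crops included, and the job is handed in when it is done.

Besides the shell and the picture viewer there is one more tool, called after ">>>" by a JSON object that holds its "fn" and its "kwargs". servo_tool: Moves the arm, as the interface text tells. Its arguments: {"type":"object","properties":{"rows":{"type":"array","items":{"type":"array","items":{"type":"number"}}}},"required":["rows"]}

```bash
mkdir -p pics
python3 - <<'E'
from workcell import ctrl
import cv2,numpy as np
o=ctrl.get_obs();print(o)
for n in("top","side"):
    p,d=ctrl.get_image(n);cv2.imwrite(f"pics/{n}0.png",p[:,:,::-1]);np.save(n+"0.npy",d)
    c=ctrl.camera_info(n);print(n,c)
E
```

```text
{'t': 0.0, 'qpos': array([-1.31898288e+00,  4.23846965e-01,  1.63065556e+00, -5.57740022e-06,
        1.08855910e+00, -1.89763683e-02]), 'qvel': array([-4.83870816e-04, -7.73389808e-05,  3.80798984e-04, -2.50002761e-04,
        1.26387462e-03,  2.57983265e-04]), 'joint_torque': array([-1.18678319e-03, -5.44624114e+01, -2.73666877e+01,  6.41583418e-02,
        2.26962485e-02, -1.19006518e-04]), 'ee_pos': array([ 167.0891188 , -601.70431512,  221.91138332]), 'orientation': array([-3.11139545e+00, -4.23864412e-01,  2.75603669e-04]), 'ft_force': array([ 0.07464634, -0.14302739,  0.03525922]), 'moment': array([ 0.01966082,  0.0597003 , -0.02343629]), 'grasp_force': 0.0, 'width': 87.63150211037431}
top {'intrinsics': array([[576.65219216,   0.        , 320.99985037],
       [  0.        , 576.65219216, 235.70117438],
       [  0.        ,   0.        ,   1.        ]]), 'R': array([[-0.01667945, -0.99961763, -0.02205404],
       [-0.99496966,  0.01877288, -0.098402  ],
       [ 0.09877839,  0.02030181, -0.99490234]]), 't': array([ 113.79666785,  562.45370965, 1084.58367151])}
side {'intrinsics': array([[536.60553134,   0.        , 321.03867394],
       [  0.        , 536.60553134, 243.40341561],
       [  0.        ,   0.        ,   1.        ]]), 'R': array([[ 0.76642395, -0.642331  ,  0.00228401],
       [-0.57212511, -0.68426271, -0.45216965],
       [ 0.29200544,  0.34524691, -0.89192903]]), 't': array([-345.31858633,  405.72205905,  796.73573508])}
```

View pics/top0.png

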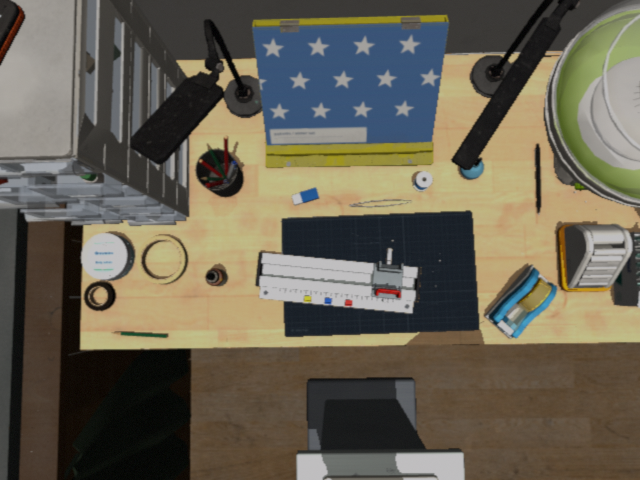

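View pics/side0.png

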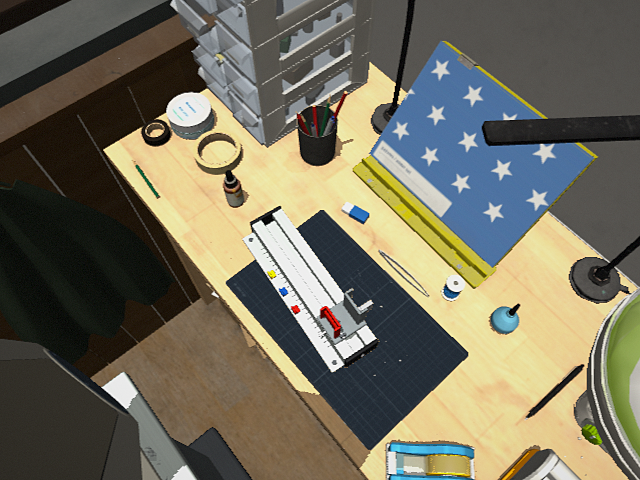

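```bash
cat > h.py <<'E'
import numpy as np,cv2
from workcell import ctrl
def cloud(n,d,c=None):
    c=c or ctrl.camera_info(n);K=c["intrinsics"];v,u=np.mgrid[:480,:640]
    P=np.dstack([(u-K[0,2])/K[0,0]*d,(v-K[1,2])/K[1,1]*d,d])
    return (P-c["t"])@c["R"]
def masks(bgr):
    h=cv2.cvtColor(bgr,cv2.COLOR_BGR2HSV);H,S,V=[h[...,i].astype(int) for i in range(3)]
    b=(S>150)&(V>90)
    return dict(red=b&((H<8)|(H>172)),yel=b&(H>22)&(H<36),blu=b&(H>105)&(H<130))
E
python3 - <<'E'
from h import *
for n,(u0,u1,v0,v1) in dict(top=(255,425,230,320),side=(235,385,200,375)).items():
    im=cv2.imread(f"pics/{n}0.png");d=np.load(n+"0.npy");W=cloud(n,d)
    for k,m in masks(im).items():
        q=np.zeros_like(m);q[v0:v1,u0:u1]=m[v0:v1,u0:u1]
        N,L,st,ce=cv2.connectedComponentsWithStats(q.astype(np.uint8))
        for i in range(1,N):
            if st[i,4]>6:
                w=W[L==i];print(n,k,st[i,4],ce[i].round(1),np.median(w,0).round(1),w.min(0).round(),w.max(0).round())
    cv2.imwrite(f"pics/{n}0z.png",cv2.resize(im[v0:v1,u0:u1],None,fx=4.4 if n=='top' else 3.4,fy=4.4 if n=='top' else 3.4,interpolation=cv2.INTER_CUBIC))
    a=W[v0:v1,u0:u1].reshape(-1,3)
    if n=="top":
        rail=a[(a[:,2]>15)&(a[:,2]<45)];print(cv2.minAreaRect(rail[:,:2].astype(np.float32)))
        b=a[a[:,2]>85];print(len(b),b.min(0),b.max(0),np.median(b,0))
        for uv in [(389,252),(389,262),(388,278),(180,115),(470,150),(420,180),(215,277)]:print(uv,W[uv[1],uv[0]].round())
E
```

```text
top red 101 [387.8 291.4] [455.7 -16.3  91.9] [447. -36.  76.] [460.   5.  97.]
top red 28 [348.2 302.4] [436.1  54.   14.2] [430.  48.   8.] [ 454.   81. 1137.]
top yel 31 [307.3 298.5] [445.  133.1  14.2] [439. 127.   9.] [449. 137.  21.]
top blu 28 [327.6 300.5] [439.6  92.7  13. ] [435.  89.  10.] [445.  99.  21.]
((483.24847412109375, 73.62818908691406), (106.39891815185547, 315.0523681640625), 0.746159017086029)
239 [444.8155671  -43.00386407  85.87299614] [ 510.05158566   81.17527053 1136.91107787] [459.47410327 -11.18404866  95.05789293]
(389, 252) [530. -25.  42.]
(389, 262) [510. -24.  45.]
(388, 278) [480. -22.  43.]
(180, 115) [673. 264. 458.]
(470, 150) [615. -78. 484.]
(420, 180) [666. -88.  46.]
(215, 277) [487. 299.  78.]
side red 47 [295.3 308.8] [436.7  52.9  13.9] [431.  46.   6.] [442.  64.  21.]
side red 167 [331.1 317.9] [457.  -17.3  89.2] [ 264. -219.   33.] [470.  21. 895.]
side yel 43 [271.4 273.5] [445.6 131.8  14. ] [440. 125.   4.] [451. 144.  23.]
side blu 23 [359.7 209.1] [657.1 132.4  12.6] [651. 119.   9.] [661. 143.  17.]
side blu 13 [365.8 217.4] [653.3 110.1  11.6] [645. 107.   9.] [663. 115.  14.]
side blu 7 [360.1 217.7] [645.  117.1  10.9] [642. 114.   9.] [650. 120.  14.]
side blu 41 [283.2 291.1] [441.   91.7  14.5] [435.  84.  10.] [446.  99.  22.]
```

View pics/side0z.png

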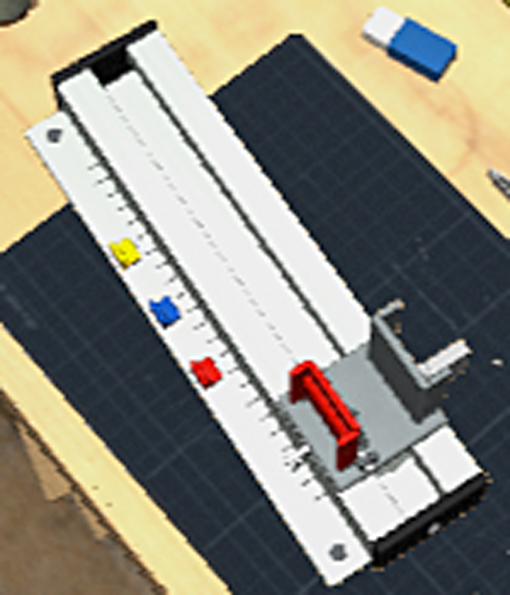

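```bash
cat >> h.py <<'E'
from scipy.spatial.transform import Rotation as Ro
def plan(target,yawy=None):
    """target TCP world, tool y yaw (rad) with tool down -> tool-frame turn/shift fractions"""
    o=ctrl.get_obs();R=Ro.from_rotvec(o["orientation"]).as_matrix()
    s=R.T@(np.array(target)-o["ee_pos"])/200;r=np.zeros(3)
    if yawy is not None:
        y=np.array([np.cos(yawy),np.sin(yawy),0]);z=np.array([0,0,-1.]);D=np.c_[np.cross(y,z),y,z]
        r=Ro.from_matrix(R.T@D).as_rotvec()/1.5
    print("t",o["t"],"pos",o["ee_pos"].round(1),"F",o["ft_force"].round(1),"w",round(o["width"],1),"turn",r.round(4),"shift",s.round(4))
E
python3 - <<'E'
from h import *
d=np.load("top0.npy");W=cloud("top",d)
a=W[230:320,255:425].reshape(-1,3)
r=a[(a[:,2]>28)&(a[:,2]<40)];c=cv2.minAreaRect(r[:,:2].astype(np.float32));print(len(r),c)
b=a[(a[:,2]>85)&(a[:,2]<105)]
ex=np.array([.9937,-.112]);ey=np.array([.112,.9937]);q=(b[:,:2]-[436.4,53.5])
print(np.c_[q@ex,q@ey,b[:,2]][::6].round(0).astype(int).tolist())
w=W.reshape(-1,3);w=w[(w[:,0]>100)&(w[:,0]<700)&(w[:,1]<0)&(w[:,1]>-700)&(w[:,2]>130)&(w[:,2]<900)]
for y in range(-700,0,50):
  k=w[(w[:,1]>=y)&(w[:,1]<y+50)]; print(y,k.min(0).round() if len(k) else '',k.max(0).round() if len(k) else '')
plan([483,-19,240],-.112)
E
```

```text
2957 ((493.5317687988281, 73.10375213623047), (312.42266845703125, 106.44298553466797), 84.41337585449219)
[[79, -46, 94], [76, -47, 93], [74, -49, 95], [72, -49, 96], [71, -49, 94], [69, -49, 98], [67, -49, 97], [68, -60, 97], [69, -71, 92], [65, -49, 94], [66, -60, 96], [67, -70, 99], [68, -82, 95], [64, -55, 95], [65, -66, 95], [66, -76, 97], [67, -87, 98], [64, -78, 94], [65, -89, 94], [30, -56, 95], [31, -67, 91], [28, -55, 91], [29, -65, 93], [30, -76, 93], [25, -46, 90], [27, -71, 94], [29, -82, 93], [27, -82, 92], [22, -48, 95], [24, -86, 92], [22, -87, 94]]
-700  
-650  
-600  
-550  
-500  
-450 [ 588. -432.  168.] [ 600. -400.  227.]
-400 [ 596. -400.  130.] [ 700. -350.  292.]
-350 [ 623. -350.  130.] [ 700. -300.  291.]
-300 [ 686. -300.  159.] [ 700. -294.  248.]
-250  
-200 [ 699. -151.  471.] [ 700. -151.  474.]
-150 [ 628. -150.  466.] [ 700. -100.  483.]
-100 [ 594. -100.  470.] [668. -57. 485.]
-50  
t 0.1 pos [ 167.1 -601.7  222. ] F [-0.8 -0.6  1.2] w 88.1 turn [-8.00e-04 -6.00e-04 -7.92e-01] shift [ 2.3014 -2.385  -0.0867]
```

>>> {"fn": "servo_tool", "kwargs": {"rows": [[0, 0, -0.06, 0.15, -0.15, -0.02, 87.8], [0, 0, -0.12, 0.35, -0.36, -0.04, 87.8], [0, 0, -0.18, 0.55, -0.57, -0.06, 87.8], [0, 0, -0.24, 0.76, -0.78, -0.08, 87.8], [0, 0, -0.3, 0.96, -0.99, -0.08, 87.8]]}}

```text
t: 0.72
ee_pos: [299.9, -358.4, 238.8]
orientation: [2.938, 1.112, 0.0]
ft_force: [1.4, 0.1, 0.7]
width: 87.9
grasp_force: 0.0
```

```bash
python3 -c "
from h import *
plan([482,-19,240],-.105)"
```

```text
t 0.725 pos [ 299.9 -358.4  238.8] F [1.4 0.1 0.7] w 87.9 turn [ 3.00e-04  0.00e+00 -4.95e-01] shift [ 1.8058 -0.6693 -0.006 ]
```

>>> {"fn": "servo_tool", "kwargs": {"rows": [[0, 0, -0.07, 0.25, -0.09, 0, 87.8], [0, 0, -0.14, 0.5, -0.18, 0, 87.8], [0, 0, -0.21, 0.75, -0.28, 0, 87.8], [0, 0, -0.28, 0.98, -0.36, 0, 87.8]]}}

```text
t: 1.23
ee_pos: [399.3, -174.8, 238.6]
orientation: [-2.641, -1.701, 0.0]
ft_force: [0.2, -0.5, 0.1]
width: 87.9
grasp_force: 0.0
```

```bash
python3 -c "
from h import *
plan([482,-19,240],-.105)"
```

```text
t 1.225 pos [ 399.3 -174.8  238.6] F [ 0.2 -0.5  0.1] w 87.9 turn [-0.     -0.     -0.2142] shift [ 0.8802  0.0542 -0.0068]
```

>>> {"fn": "servo_tool", "kwargs": {"rows": [[0, 0, -0.07, 0.25, 0.015, 0, 87.8], [0, 0, -0.14, 0.5, 0.03, 0, 87.8], [0, 0, -0.214, 0.75, 0.045, 0, 87.8], [0, 0, -0.214, 0.88, 0.054, 0, 87.8], [0, 0, -0.214, 0.88, 0.054, 0, 87.8]]}}

```text
t: 1.85
ee_pos: [482.5, -19.8, 238.4]
orientation: [-2.336, -2.1, 0.0]
ft_force: [-0.3, 0.0, -0.3]
width: 88.0
grasp_force: 0.0
```

Run:
```python
from h import *
plan([482,-19,240],-.105)
c=ctrl.camera_info("wrist");p,d=ctrl.get_image("wrist");im=p[:,:,::-1].copy();cv2.imwrite("pics/w1.png",im);np.save("w1.npy",d);print(c)
W=cloud("wrist",d,c);np.save("w1W.npy",W)
for k,m in masks(im).items():
    N,L,st,ce=cv2.connectedComponentsWithStats(m.astype(np.uint8))
    for i in range(1,N):
        if st[i,4]>60: w=W[L==i];print(k,st[i],ce[i].round(1),np.median(w,0).round(1),w.min(0).round(),w.max(0).round())
```

```text
t 1.85 pos [482.5 -19.8 238.4] F [-0.3  0.  -0.3] w 88.0 turn [-0.0003 -0.     -0.0008] shift [ 0.0039 -0.0029 -0.0081]
{'intrinsics': array([[410.42873044,   0.        , 319.04412811],
       [  0.        , 410.42873044, 238.07333586],
       [  0.        ,   0.        ,   1.        ]]), 'R': array([[ 0.99437498, -0.1059055 , -0.0015581 ],
       [-0.10225964, -0.96376754,  0.24636376],
       [-0.02759292, -0.24481863, -0.96917618]]), 't': array([-481.64123778,   -3.98066936,  411.88976736])}
red [252 125  14  14 187] [258.6 131.5] [434.9  53.8  13.9] [427.  46.   6.] [490.  60. 399.]
red [273 196  17  54 409] [283.9 221.4] [456.  -15.9  92.8] [446. -37.  78.] [490.  46. 399.]
yel [592   0   8  36  74] [595.4  17.7] [727.  115.3  24.4] [725. 101.  21.] [729. 128.  28.]
blu [476   0  34  42 947] [492.7  18.4] [647.4 125.8  11.5] [490.  46.   8.] [662. 141. 399.]
blu [250  78  15  15 183] [257.3  84.9] [439.4  93.5  13.8] [431.  87.   1.] [446. 102.  21.]
```

View pics/w1.png

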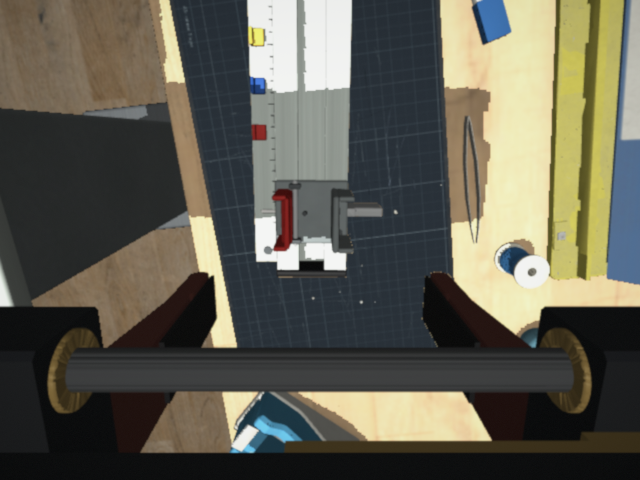

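Run:
```python
from h import *
W=np.load("w1W.npy");a=W[:290,240:400].reshape(-1,3)
r=a[(a[:,2]>32)&(a[:,2]<40)&(a[:,0]<540)];
# edge fit: per v slice along y max-x (far edge), min-x
for lo in (1,0):
    pts=[]
    for y in range(20,180,8):
        k=r[(r[:,1]>=y)&(r[:,1]<y+8)]
        if len(k)>5: pts.append((y+4,np.percentile(k[:,0],99 if lo else 1)))
    pts=np.array(pts);f=np.polyfit(pts[:,0],pts[:,1],1);print(f,np.std(np.polyval(f,pts[:,0])-pts[:,1]),len(pts))
th=.105;ex=np.array([np.cos(th),-np.sin(th)]);ey=np.array([np.sin(th),np.cos(th)])
b=a[(a[:,2]>86)&(a[:,2]<105)];q=b[:,:2]-[482,-19];X=q@ex;Y=q@ey
print(len(b));
for y in range(-28,28,4):
    k=(Y>=y)&(Y<y+4);l=X[k&(X<-10)];p=X[k&(X>0)]
    print(y,[v.round(1) for s in(l,p) if len(s) for v in(s.min(),s.max())],len(l),len(p))
```

```text
[6.55117258e-02 5.12508232e+02] 4.038098947131414 17
[1.10080349e-01 4.46313002e+02] 0.24292323936868992 17
1061
-28 [] 0 0
-24 [np.float64(-35.0), np.float64(-22.8), np.float64(10.6), np.float64(26.6)] 57 118
-20 [np.float64(-34.4), np.float64(-22.3), np.float64(10.6), np.float64(25.1)] 57 59
-16 [np.float64(-25.8), np.float64(-22.3), np.float64(10.6), np.float64(15.9)] 27 39
-12 [np.float64(-25.7), np.float64(-22.3), np.float64(10.6), np.float64(15.9)] 29 35
-8 [np.float64(-25.7), np.float64(-22.2), np.float64(11.1), np.float64(15.8)] 27 35
-4 [np.float64(-25.6), np.float64(-22.2), np.float64(11.1), np.float64(15.7)] 26 37
0 [np.float64(-26.3), np.float64(-22.4), np.float64(11.0), np.float64(15.7)] 29 35
4 [np.float64(-26.3), np.float64(-22.3), np.float64(11.0), np.float64(15.6)] 31 38
8 [np.float64(-26.1), np.float64(-22.2), np.float64(11.0), np.float64(15.5)] 31 35
12 [np.float64(-26.0), np.float64(-22.2), np.float64(10.9), np.float64(15.5)] 32 37
16 [np.float64(-35.0), np.float64(-22.3), np.float64(10.9), np.float64(26.6)] 79 137
20 [np.float64(-33.7), np.float64(-25.0), np.float64(12.7), np.float64(25.3)] 19 12
24 [] 0 0
```

Run:
```python
from h import *
W=np.load("w1W.npy")
th=.11;ex=np.array([np.cos(th),-np.sin(th)]);ey=np.array([np.sin(th),np.cos(th)])
for v in (196,204,208,212,216,222,236,244):
    print(v,[(u,)+tuple(int(round(x)) for x in ((W[v,u,:2]-[482,-19])@ex,(W[v,u,:2]-[482,-19])@ey,W[v,u,2])) for u in range(334,392,5)])
im=cv2.imread("pics/w1.png");cv2.imwrite("pics/w1z.png",cv2.resize(im[165:285,240:400],None,fx=4.5,fy=4.5,interpolation=cv2.INTER_CUBIC))
```

```text
196 [(334, 12, 20, 89), (339, 16, 19, 88), (344, 19, 20, 92), (349, 23, 20, 91), (354, 34, 7, 2), (359, 39, 7, 2), (364, 44, 7, 2), (369, 49, 7, 2), (374, 54, 7, 2), (379, 59, 7, 2), (384, 63, 7, 3), (389, 69, 7, 0)]
204 [(334, 12, 15, 97), (339, 15, 15, 95), (344, 22, 6, 44), (349, 28, 2, 21), (354, 33, 2, 20), (359, 38, 2, 20), (364, 42, 2, 19), (369, 47, 2, 21), (374, 52, 2, 20), (379, 59, -1, 2), (384, 64, -1, 1), (389, 69, -1, 2)]
208 [(334, 12, 12, 97), (339, 15, 11, 94), (344, 22, 2, 44), (349, 27, 2, 41), (354, 31, 2, 41), (359, 36, 2, 41), (364, 40, 2, 39), (369, 45, 2, 40), (374, 49, 2, 40), (379, 54, 2, 39), (384, 64, -5, -1), (389, 69, -5, 2)]
212 [(334, 12, 9, 96), (339, 15, 8, 95), (344, 22, -1, 47), (349, 27, -1, 44), (354, 31, -1, 43), (359, 36, -2, 40), (364, 40, -2, 40), (369, 45, -1, 42), (374, 49, -2, 40), (379, 54, -2, 41), (384, 64, -9, 2), (389, 69, -9, 2)]
216 [(334, 12, 6, 96), (339, 16, 5, 95), (344, 22, -5, 44), (349, 27, -5, 44), (354, 31, -5, 42), (359, 36, -5, 40), (364, 40, -5, 41), (369, 45, -5, 40), (374, 49, -5, 40), (379, 54, -5, 40), (384, 64, -13, 2), (389, 70, -13, 0)]
222 [(334, 12, 1, 98), (339, 16, 0, 94), (344, 22, -10, 45), (349, 30, -19, 3), (354, 35, -19, 2), (359, 40, -19, 1), (364, 45, -19, 1), (369, 50, -19, 2), (374, 55, -19, 1), (379, 60, -19, 2), (384, 65, -19, 2), (389, 70, -19, 1)]
236 [(334, 12, -10, 96), (339, 16, -11, 93), (344, 22, -20, 56), (349, 27, -20, 54), (354, 35, -33, 1), (359, 40, -33, 4), (364, 45, -33, 2), (369, 50, -33, 3), (374, 55, -33, 2), (379, 60, -33, 2), (384, 65, -33, 3), (389, 70, -33, 2)]
244 [(334, 12, -16, 96), (339, 16, -20, 84), (344, 20, -20, 83), (349, 24, -20, 83), (354, 36, -42, 1), (359, 41, -42, 2), (364, 46, -41, 2), (369, 51, -42, 2), (374, 56, -41, 2), (379, 61, -41, 2), (384, 66, -41, 2), (389, 71, -41, 3)]
```

View pics/w1z.png

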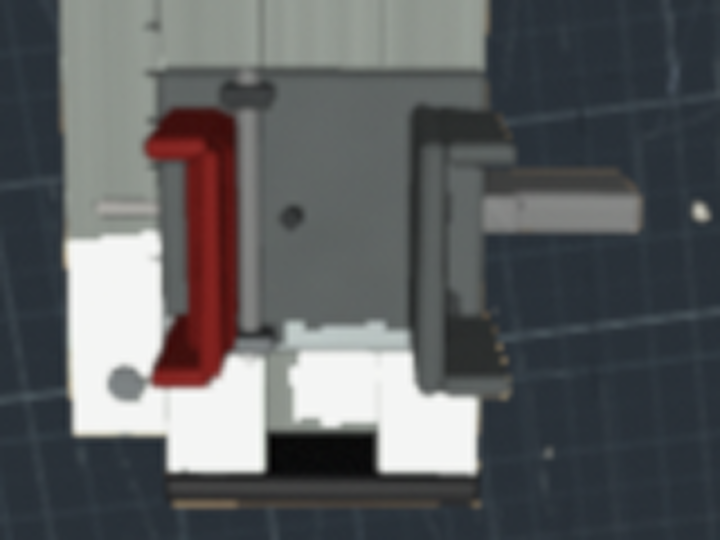

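Run:
```python
from h import *
plan([478.2,-19.1,60],-.11)
```

```text
t 1.9 pos [481.9 -20.7 238.3] F [-0.9 -0.6 -0.1] w 87.7 turn [-0.0006  0.0002  0.0019] shift [ 0.0064 -0.0184  0.8916]
```

>>> {"fn": "servo_tool", "kwargs": {"rows": [[0, 0, 0.002, 0.005, -0.018, 0.2, 87.8], [0, 0, 0.002, 0.005, -0.018, 0.42, 87.8], [0, 0, 0.002, 0.005, -0.018, 0.62, 87.8], [0, 0, 0.002, 0.005, -0.018, 0.76, 87.8], [0, 0, 0.002, 0.005, -0.018, 0.85, 87.8], [0, 0, 0.002, 0.005, -0.018, 0.89, 87.8], [0, 0, 0.002, 0.005, -0.018, 0.89, 87.8]]}}

```text
t: 2.78
ee_pos: [478.3, -20.4, 60.6]
orientation: [-2.343, -2.092, 0.001]
ft_force: [-0.7, 0.2, 0.4]
width: 87.4
grasp_force: 0.0
```

Run:
```python
from h import *
plan([478.2,-19.1,60],-.11)
p,d=ctrl.get_image("side");cv2.imwrite("pics/s2.png",cv2.resize(p[230:380,240:440,::-1],None,fx=4,fy=4,interpolation=cv2.INTER_CUBIC))
plan([478.2,-19.1,60],-.11)
```

```text
t 2.775 pos [478.3 -20.4  60.6] F [-0.7  0.2  0.4] w 87.4 turn [-0.0005  0.0001 -0.002 ] shift [ 0.0063 -0.0011  0.003 ]
t 2.825 pos [478.8 -20.2  61.1] F [-0.6  0.7  0.5] w 87.9 turn [ 0.0002  0.     -0.0018] shift [ 0.0053 -0.0034  0.0053]
```

View pics/s2.png

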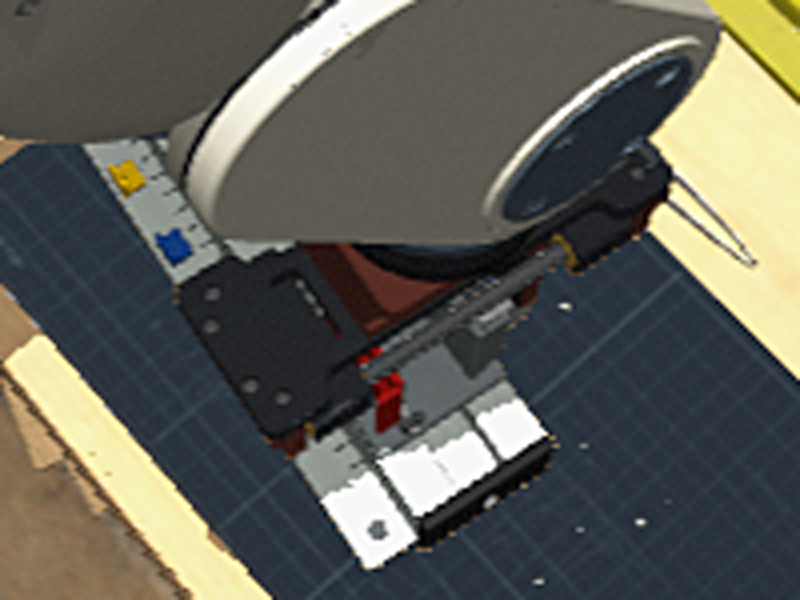

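The gripper straddles the lever and plate, with the red rib visible at (390,400). Next I close the fingers.

>>> {"fn": "servo_tool", "kwargs": {"rows": [[0, 0, -0.001, 0.005, 0, 0.003, 60], [0, 0, -0.001, 0.005, 0, 0.003, 52], [0, 0, -0.001, 0.005, 0, 0.003, 47], [0, 0, -0.001, 0.005, 0, 0.003, 47], [0, 0, -0.001, 0.005, 0, 0.003, 47]]}}

```text
t: 3.45
ee_pos: [475.8, -18.4, 59.7]
orientation: [-2.337, -2.093, 0.006]
ft_force: [-8.2, 2.3, 6.7]
width: 47.0
grasp_force: 3.8
```

>>> {"fn": "servo_tool", "kwargs": {"rows": [[0, 0, 0, 0, 0, 0, 42], [0, 0, 0, 0, 0, 0, 42], [0, 0, 0, 0, 0, 0, 42], [0, 0, 0, 0, 0, 0, 42]]}}

```text
t: 3.95
ee_pos: [476.4, -18.5, 59.8]
orientation: [-2.338, -2.093, 0.005]
ft_force: [-6.5, 1.6, 5.4]
width: 42.1
grasp_force: 8.4
```

>>> {"fn": "servo_tool", "kwargs": {"rows": [[0, 0, 0, 0, 0, 0, 36], [0, 0, 0, 0, 0, 0, 36], [0, 0, 0, 0, 0, 0, 36], [0, 0, 0, 0, 0, 0, 36]]}}

```text
t: 4.45
ee_pos: [478.0, -18.7, 59.8]
orientation: [-2.34, -2.095, 0.002]
ft_force: [-3.6, -0.5, 0.0]
width: 38.9
grasp_force: 30.9
```

>>> {"fn": "servo_tool", "kwargs": {"rows": [[0, 0, 0, 0.015, 0, 0, 36], [0, 0, 0, 0.045, 0, 0, 36], [0, 0, 0, 0.08, 0, 0, 36], [0, 0, 0, 0.12, 0, 0, 36], [0, 0, 0, 0.16, 0, 0, 36], [0, 0, 0, 0.2, 0, 0, 36], [0, 0, 0, 0.24, 0, 0, 36], [0, 0, 0, 0.27, 0, 0, 36], [0, 0, 0, 0.285, 0, 0, 36], [0, 0, 0, 0.285, 0, 0, 36]]}}

```text
t: 5.7
ee_pos: [484.5, 38.8, 59.8]
orientation: [-2.34, -2.095, 0.001]
ft_force: [-4.7, 1.5, -2.0]
width: 38.7
grasp_force: 31.0
```

Run:
```python
from h import *
plan([478.2,-19.1,60],-.11)
c=ctrl.camera_info("wrist");p,d=ctrl.get_image("wrist");im=p[:,:,::-1].copy();cv2.imwrite("pics/w3.png",im)
W=cloud("wrist",d,c)
for k,m in masks(im).items():
    N,L,st,ce=cv2.connectedComponentsWithStats(m.astype(np.uint8))
    for i in range(1,N):
        if st[i,4]>60: w=W[L==i];print(k,st[i],ce[i].round(1),np.median(w,0).round(1))
```

```text
t 5.7 pos [484.5  38.8  59.8] F [-4.7  1.5 -2. ] w 38.7 turn [-0.0009 -0.0002 -0.0002] shift [-0.2911  0.0005 -0.0009]
red [217 233  18  24 404] [225.2 244.6] [436.7  54.1  13.5]
red [209 236   6  25 115] [211.5 248.3] [431.1  54.4  19.5]
red [ 254  276   39   71 1437] [278.2 308.6] [471.4  47.5  92.6]
yel [198  68   7  30 111] [201.4  81.8] [440.4 134.1  19.5]
yel [206  70  22  29 421] [215.9  83.9] [445.5 132.8  13.5]
blu [ 616   12   24   78 1295] [630.4  47.4] [641.9 128.6  11.5]
blu [204 156   6  28 111] [206.2 169.6] [435.5  93.7  19.4]
blu [212 156  18  26 431] [220.8 168.5] [441.1  93.3  13.5]
```

View pics/w3.png

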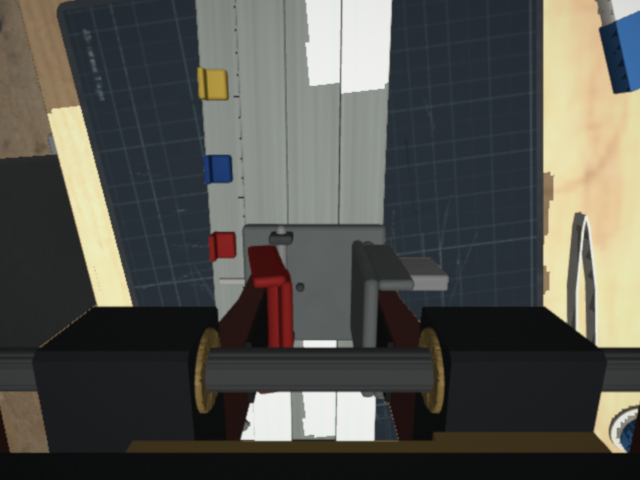

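Run:
```python
from h import *
c=ctrl.camera_info("wrist");p,d=ctrl.get_image("wrist");W=cloud("wrist",d,c)
ey=np.array([.1098,.994])
for v in range(274,290,2): print(v,[(u,round(float((W[v,u,:2]-[436.7,54.1])@ey),1),round(float(W[v,u,2]))) for u in (224,228,232,238)])
```

```text
274 [(224, -18.7, 7), (228, -18.0, 9), (232, -18.2, 8), (238, -18.5, 7)]
276 [(224, -19.6, 7), (228, -19.5, 7), (232, -19.7, 7), (238, -19.7, 7)]
278 [(224, -10.3, 36), (228, -9.8, 38), (232, -10.2, 37), (238, -9.9, 38)]
280 [(224, -9.9, 40), (228, -10.6, 38), (232, -10.2, 39), (238, -10.2, 39)]
282 [(224, -11.2, 39), (228, -11.0, 40), (232, -11.6, 38), (238, 56.2, 221)]
284 [(224, -12.1, 40), (228, -12.2, 39), (232, -12.4, 39), (238, -12.4, 39)]
286 [(224, -25.7, 7), (228, -25.3, 8), (232, -25.3, 8), (238, -25.2, 8)]
288 [(224, -26.1, 9), (228, -26.4, 8), (232, -26.3, 8), (238, -26.5, 8)]
```

>>> {"fn": "servo_tool", "kwargs": {"rows": [[0, 0, 0, 0, 0, 0, 41], [0, 0, 0, 0, 0, 0, 43], [0, 0, 0, 0, 0, 0, 46], [0, 0, 0, 0, 0, 0, 49], [0, 0, 0, 0, 0, 0, 49]]}}

```text
t: 6.42
ee_pos: [486.2, 38.3, 60.4]
orientation: [2.34, 2.095, 0.003]
ft_force: [-2.0, 0.9, -1.3]
width: 49.5
grasp_force: 1.2
```

>>> {"fn": "servo_tool", "kwargs": {"rows": [[0, 0, 0, 0.01, 0, 0, 49], [0, 0, 0, 0.02, 0, 0, 49], [0, 0, 0, 0.03, 0, 0, 49], [0, 0, 0, 0.035, 0, 0, 49], [0, 0, 0, 0.035, 0, 0, 49]]}}

```text
t: 7.05
ee_pos: [486.7, 44.8, 60.4]
orientation: [2.34, 2.095, 0.002]
ft_force: [1.3, -3.0, 1.4]
width: 49.2
grasp_force: 1.5
```

>>> {"fn": "servo_tool", "kwargs": {"rows": [[0, 0, 0, 0.005, 0, 0, 49], [0, 0, 0, 0.01, 0, 0, 49], [0, 0, 0, 0.01, 0, 0, 49]]}}

```text
t: 7.42
ee_pos: [486.9, 46.5, 60.4]
orientation: [2.34, 2.094, 0.002]
ft_force: [1.6, -4.7, 1.9]
width: 49.3
grasp_force: 2.5
```

>>> {"fn": "servo_tool", "kwargs": {"rows": [[0, 0, 0, 0.004, 0, 0, 49], [0, 0, 0, 0.0075, 0, 0, 49], [0, 0, 0, 0.0075, 0, 0, 49]]}}

```text
t: 7.8
ee_pos: [487.0, 47.9, 60.4]
orientation: [2.34, 2.094, 0.001]
ft_force: [1.5, -5.3, 2.1]
width: 49.1
grasp_force: 3.2
```

>>> {"fn": "servo_tool", "kwargs": {"rows": [[0, 0, 0, 0.004, 0, 0, 49], [0, 0, 0, 0.0075, 0, 0, 49], [0, 0, 0, 0.0075, 0, 0, 49]]}}

```text
t: 8.18
ee_pos: [487.2, 49.4, 60.4]
orientation: [2.34, 2.094, 0.001]
ft_force: [0.5, -6.8, 1.3]
width: 48.9
grasp_force: 3.1
```

```bash
cat >> h.py <<'E'
def look():
    c=ctrl.camera_info("wrist");p,d=ctrl.get_image("wrist");W=cloud("wrist",d,c);im=p[:,:,::-1].copy()
    ex=np.array([.994,-.1098]);ey=np.array([.1098,.994]);g=W[...,:2]-[436.7,54.1];Y=g@ey;X=g@ex;Z=W[...,2]
    k=(X>-5)&(X<10)&(Z>33)&(Z<43)&(abs(Y)<30);print("pointer Y",Y[k].mean().round(2),k.sum())
    red=masks(im)["red"]&(Z>86)&(Z<105)
    print("lever top Y min/max",Y[red].min().round(1),Y[red].max().round(1))
    k=red&(Z>90); print("lever X", [(np.percentile(X[k],q)).round(2) for q in(1,10,50,90,99)])
    f=(X>55)&(X<75)&(Z>90)&(Z<100)&(abs(Y)<40);print("plate Y",np.percentile(Y[f],[1,99]).round(1),"X",np.percentile(X[f],[1,10,50,99]).round(2))
    return im
E
python3 -c "
from h import *
cv2.imwrite('pics/w4.png',look());plan([478.2,-19.1,60],-.11)"
```

```text
pointer Y -6.13 72
lever top Y min/max -27.9 15.7
lever X [np.float64(23.15), np.float64(25.06), np.float64(31.97), np.float64(34.21), np.float64(34.74)]
plate Y [-27.9  15.7] X [63.88 64.33 67.48 74.82]
t 8.225 pos [487.2  49.4  60.4] F [ 0.9 -5.5  2.3] w 48.8 turn [ 0.0011  0.0001 -0.0004] shift [-0.3456 -0.007   0.0019]
```

View pics/w4.png

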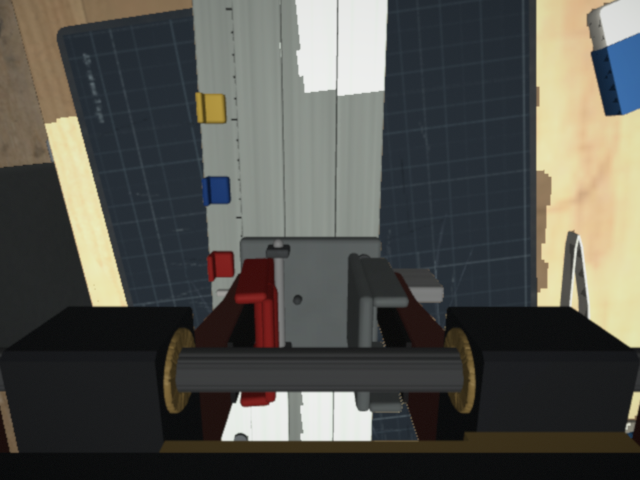

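>>> {"fn": "servo_tool", "kwargs": {"rows": [[0, 0, 0, 0.004, 0, 0, 49], [0, 0, 0, 0.0075, 0, 0, 49], [0, 0, 0, 0.0075, 0, 0, 49]]}}

```text
t: 8.6
ee_pos: [487.4, 50.9, 60.4]
orientation: [2.34, 2.094, 0.002]
ft_force: [1.5, -5.3, 2.9]
width: 48.9
grasp_force: 3.0
```

```bash
python3 -c "
from h import *
look()"
```

```text
pointer Y -4.57 72
lever top Y min/max -26.4 17.2
lever X [np.float64(23.14), np.float64(25.06), np.float64(31.96), np.float64(34.22), np.float64(34.74)]
plate Y [-26.5  17.1] X [63.86 64.34 67.5  74.81]
```

Still rubbing (gap 29 mm against 33 mm when locked), so I continue.

>>> {"fn": "servo_tool", "kwargs": {"rows": [[0, 0, 0, 0.004, 0, 0, 49], [0, 0, 0, 0.0075, 0, 0, 49], [0, 0, 0, 0.0075, 0, 0, 49]]}}

```text
t: 9.02
ee_pos: [487.5, 52.5, 60.4]
orientation: [2.34, 2.094, 0.002]
ft_force: [1.8, -4.9, 1.5]
width: 48.9
grasp_force: 2.9
```

```bash
python3 -c "
from h import *
look()"
```

```text
pointer Y -3.04 72
lever top Y min/max -24.6 18.6
lever X [np.float64(23.03), np.float64(25.01), np.float64(31.96), np.float64(34.23), np.float64(34.73)]
plate Y [-24.9  18.6] X [63.87 64.36 67.48 74.83]
```

>>> {"fn": "servo_tool", "kwargs": {"rows": [[0, 0, 0, 0.004, 0, 0, 49], [0, 0, 0, 0.0075, 0, 0, 49], [0, 0, 0, 0.0075, 0, 0, 49]]}}

```text
t: 9.45
ee_pos: [487.7, 54.0, 60.4]
orientation: [2.34, 2.094, 0.002]
ft_force: [1.1, -5.2, 2.2]
width: 49.2
grasp_force: 3.0
```

```bash
python3 -c "
from h import *
look()"
```

```text
pointer Y -1.52 71
lever top Y min/max -24.0 20.2
lever X [np.float64(22.99), np.float64(24.93), np.float64(31.89), np.float64(34.16), np.float64(34.68)]
plate Y [-23.1  20.2] X [63.87 64.35 67.51 74.83]
```

>>> {"fn": "servo_tool", "kwargs": {"rows": [[0, 0, 0, 0.004, 0, 0, 49], [0, 0, 0, 0.0075, 0, 0, 49], [0, 0, 0, 0.0075, 0, 0, 49]]}}

```text
t: 9.88
ee_pos: [487.7, 55.6, 60.3]
orientation: [2.34, 2.095, 0.001]
ft_force: [1.3, -4.6, 2.9]
width: 48.9
grasp_force: 2.6
```

```bash
python3 -c "
from h import *
look()"
```

```text
pointer Y 0.1 69
lever top Y min/max -21.5 21.9
lever X [np.float64(22.71), np.float64(24.73), np.float64(31.67), np.float64(33.9), np.float64(34.44)]
plate Y [-21.7  21.9] X [63.88 64.34 67.45 74.81]
```

>>> {"fn": "servo_tool", "kwargs": {"rows": [[0, 0, 0, 0.003, 0, 0, 49], [0, 0, 0, 0.005, 0, 0, 49], [0, 0, 0, 0.005, 0, 0, 49]]}}

```text
t: 10.3
ee_pos: [487.5, 56.7, 60.2]
orientation: [2.34, 2.095, 0.001]
ft_force: [1.1, -3.6, 2.0]
width: 48.8
grasp_force: 2.7
```

```bash
python3 -c "
from h import *
look()"
```

```text
pointer Y 1.22 65
lever top Y min/max -20.7 22.9
lever X [np.float64(22.4), np.float64(24.34), np.float64(31.27), np.float64(33.53), np.float64(34.03)]
plate Y [-20.5  22.9] X [63.87 64.34 67.67 74.98]
```

>>> {"fn": "servo_tool", "kwargs": {"rows": [[0, 0, 0, 0.003, 0, 0, 49], [0, 0, 0, 0.005, 0, 0, 49], [0, 0, 0, 0.005, 0, 0, 49]]}}

```text
t: 10.72
ee_pos: [485.2, 58.0, 59.5]
orientation: [-2.339, -2.094, 0.005]
ft_force: [-6.3, 0.1, 1.1]
width: 49.2
grasp_force: 2.9
```

```bash
python3 -c "
from h import *
look()"
```

```text
pointer Y 2.45 30
lever top Y min/max -19.6 24.1
lever X [np.float64(18.78), np.float64(20.83), np.float64(27.68), np.float64(29.86), np.float64(30.37)]
plate Y [-19.4  24. ] X [63.89 64.37 68.14 74.84]
```

The lever has sprung out and the pawl is in the notch. I'll back off, open and lift.

>>> {"fn": "servo_tool", "kwargs": {"rows": [[0, 0, 0, -0.01, 0, 0, 55], [0, 0, 0, -0.03, 0, 0, 65], [0, 0, 0, -0.035, 0, 0, 80], [0, 0, 0, -0.035, 0, 0, 87.8], [0, 0, 0, -0.035, 0, 0, 87.8], [0, 0, 0, -0.035, 0, -0.1, 87.8], [0, 0, 0, -0.035, 0, -0.3, 87.8], [0, 0, 0, -0.035, 0, -0.5, 87.8], [0, 0, 0, -0.035, 0, -0.6, 87.8], [0, 0, 0, -0.035, 0, -0.6, 87.8]]}}

```text
t: 12.02
ee_pos: [487.6, 51.0, 181.5]
orientation: [2.339, 2.094, 0.005]
ft_force: [-1.1, -1.2, -0.1]
width: 87.7
grasp_force: 0.0
```

```bash
python3 -c "
from h import *
look();plan([478,38,180])
print(ctrl.close_job())"
```

```text
pointer Y 1.88 53
lever top Y min/max -19.1 23.7
lever X [np.float64(19.1), np.float64(22.17), np.float64(27.93), np.float64(29.78), np.float64(30.29)]
plate Y [-19.8  23.6] X [63.9  64.34 66.96 74.7 ]
t 12.075 pos [486.7  50.9 180.3] F [ 0.1 -0.3 -0.6] w 87.7 turn [0. 0. 0.] shift [-0.0688 -0.0361  0.0012]
the job is handed in; nothing more can be done
None
```

The stop is locked in the notch at the red tag, with the pointer measured about 2 mm from the tag's centre. The lever has sprung back, the gripper is clear, and the job was handed in at about 12 s; no verdict was shown.

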